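Get the hexagon key out from behind the check weights

TASK

Three check weights stand in front of a hexagon key on the wooden board. First stand all three upright on the plain grey mat, leaving the key where it lies; then lay the key flat and lengthwise in the small empty aluminium tray, about its middle; then put every weight back, upright, on the middle of the same felt disc on which it stood at the start. Do not tip a weight over.

Things in the scene. Friction and masses are not known exactly. Their poses are not given: they have to be found in the camera images.
- weight_500g: Brass-coloured check weight, the largest of three of the same shape: upright cylinder 38 mm in diameter and 44 mm high with a round knob 18 mm across on top, 62 mm high in all; about 500 g. Origin at the centre of its underside, z up.
- weight_200g: Brass-coloured check weight, the middle of three of the same shape: upright cylinder 28 mm in diameter and 32 mm high with a round knob 12 mm across on top, 46 mm high in all; about 200 g. Origin at the centre of its underside, z up.
- weight_100g: Grey steel check weight, the smallest of three of the same shape: upright cylinder 22 mm in diameter and 27 mm high with a round knob 10 mm across on top, 37 mm high in all; about 100 g. Origin at the centre of its underside, z up.
- hex_key: Black L-shaped hexagon key, flat, 60 g, 125 mm long, 45 mm over the short arm, bar 9 mm wide, 10 mm high. Origin: middle of its outline, underside; z up. Long arm along its y from -62 to 62 mm, centre line at x = -17.5 mm (grasp there near y = 0); short arm at the -y end, out to x = 22 mm. It starts 8 to 18 mm behind the weights, long arm along their row, short arm pointing away.
- weight_board: Fixed pale wooden board, x 140 by y 240 mm, 10 mm high; origin under its centre, x away from the robot within 17 degrees. Flush felt discs, 46 mm wide, at x -30, y -50, 0, 50 mm, each with a weight within 4 mm of its middle, in any order; key behind (+x). Back rail 10 mm higher at x 60 to 70. Jaw inserts 13 mm high fixed at x -20, y -102 and 102 (50 by 25 mm). Grasp weights along x, above the key.
- tool_tray: Fixed open aluminium tray, 190 mm (its x) by 110 mm (its y), 16 mm high, walls and floor 4 mm thick; origin at the centre of its underside. Stands left or right of the board, its long side pointing roughly away from the robot.
- mat: Fixed plain grey mat, 200 mm (its x) by 120 mm (its y), 4 mm thick, on the other side of the board from the tray; origin at the centre of its underside, long side pointing roughly away from the robot. The side area for the weights.

How it is judged (in metres and radians):
On the way, in this order (a step that is already met when the one before it is completed fails the run):
1. all three weights stand released on the mat, the key still lying where it was (within 30 mm) (x of weight_500g in the frame of mat between -0.085 and 0.085 m and y of weight_500g in the frame of mat between -0.045 and 0.045 m and z of each of weight_500g, weight_200g, weight_100g in the frame of mat below 0.008 m and angle between each of weight_500g, weight_200g, weight_100g's own z axis and vertical below 0.1 rad and linear speed of each of weight_500g, weight_200g, weight_100g below 0.02 m/s and angular speed of each of weight_500g, weight_200g, weight_100g below 0.2 rad/s and contact force between each of weight_500g, weight_200g, weight_100g and the fingers below 0.1 N and x of weight_200g in the frame of mat between -0.085 and 0.085 m and y of weight_200g in the frame of mat between -0.045 and 0.045 m and x of weight_100g in the frame of mat between -0.085 and 0.085 m and y of weight_100g in the frame of mat between -0.045 and 0.045 m and distance of hex_key from where it was at the start of the episode below 0.03 m), for 0.2 s.
2. the key lies flat and released in the tray, the weights still on the mat (x of hex_key in the frame of tool_tray between -0.03 and 0.03 m and y of hex_key in the frame of tool_tray between -0.03 and 0.03 m and z of hex_key in the frame of tool_tray below 0.009 m and angle between each of hex_key, weight_500g, weight_200g, weight_100g's own z axis and vertical below 0.1 rad and angle between the y axis of hex_key and the x axis of tool_tray, either way round below 0.35 rad and linear speed of each of hex_key, weight_500g, weight_200g, weight_100g below 0.02 m/s and angular speed of each of hex_key, weight_500g, weight_200g, weight_100g below 0.2 rad/s and contact force between each of hex_key, weight_500g, weight_200g, weight_100g and the fingers below 0.1 N and x of weight_500g in the frame of mat between -0.085 and 0.085 m and y of weight_500g in the frame of mat between -0.045 and 0.045 m and z of each of weight_500g, weight_200g, weight_100g in the frame of mat below 0.008 m and x of weight_200g in the frame of mat between -0.085 and 0.085 m and y of weight_200g in the frame of mat between -0.045 and 0.045 m and x of weight_100g in the frame of mat between -0.085 and 0.085 m and y of weight_100g in the frame of mat between -0.045 and 0.045 m), for 0.2 s.
At the end, for the whole second after the job is handed in: Every weight stands upright (within 0.1 rad) within 15 mm of where it stood at the start; the key lies flat in the tray, its origin within 30 mm of the tray's centre along both tray axes and its long arm within 0.35 rad of the tray's long side; all released and at rest (x of hex_key in the frame of tool_tray between -0.03 and 0.03 m and y of hex_key in the frame of tool_tray between -0.03 and 0.03 m and z of hex_key in the frame of tool_tray below 0.009 m and angle between each of hex_key, weight_500g, weight_200g, weight_100g's own z axis and vertical below 0.1 rad and angle between the y axis of hex_key and the x axis of tool_tray, either way round below 0.35 rad and linear speed of each of hex_key, weight_500g, weight_200g, weight_100g below 0.02 m/s and angular speed of each of hex_key, weight_500g, weight_200g, weight_100g below 0.2 rad/s and contact force between each of hex_key, weight_500g, weight_200g, weight_100g and the fingers below 0.1 N and distance of each of weight_500g, weight_200g, weight_100g from where it was at the start of the episode below 0.015 m); the robot touches nothing.
It fails at once if a weight is tipped over (leans more than 0.6 rad) (angle between any of weight_500g, weight_200g, weight_100g's own z axis and vertical above 0.6 rad).
It also fails if it takes over 134 s, if anything falls off the work surface, if the arm or the gripper's body presses on something with over 40 N, if the wrist force passes 120 N, or if a joint passes its speed limit or range.

ROBOT

A 6-joint arm with a two-finger parallel gripper is mounted at the origin on a cart in front of the work surface, level with it; the furniture and walls round the work are solid. World frame = base frame: x ahead of the robot, y to its left, z up, the work surface at z = 0. Lengths are in mm, angles in rad, forces in N, time in s.
With the tool pointing down it reaches from about 350 to 875 mm from the base axis. Payload 4.2 kg.
Tool frame: the origin (TCP) lies between the finger pads; the fingertips stand 8 mm ahead of it and the grasp point (between the pads) lies 11 mm behind it; z points along the fingers, y is the line along which they close (so a half turn about z gives the same grasp; the last joint's range is limited). The gripper opens to 85 mm and grips with 20 to 120 N. Pads are 22 mm wide; open, the fingers measure 114 mm over their backs; the gripper's body (76 mm by 85 mm) begins 54 mm behind the grasp point. The pads swing forward as they close: fully open they stand 13 mm farther back than shut.
Start: joints at [-0.991, 0.385, 0.008, 0, -1.194, -0.259], TCP at [197.094, -593.088, 239.312] pointing down, gripper open.
Joint ranges: [-3.14, 3.14], [-1.21, 2.06], [-1.07, 1.41], [-3.16, 2.05], [-2.99, -0.16], [-3.1, 3.1]. Speed limits (rad/s): [2.79, 2.79, 3.14, 3.14, 3.14, 3.14].

INTERFACE

Orientations are given as a unit quaternion [x, y, z, w].
In Python, from bench import read_state, get_image, camera_params, job_done gives the robot as it stands.
- The arm moves only by the tool drive_tool, never from a script. Its argument "moves" is a list that holds one entry, the list of rows, each a list of 7 numbers: the shift along the tool's x, y, z in m, then the turn, a rotation vector about the tool's x, y, z in rad, then the closure in counts, from 0 (fully open) to 255 (shut). A call has 1 to 8 rows; each row shifts and turns the commanded pose from where the row before left it, along the tool's axes as they then stand; what a row does not reach is not made up. A row lasts 1/12 s, in which the tool goes at most 41.7 mm and 7.16 degrees, less where a joint would pass 70% of its speed; a pose out of reach is approached as far as the arm can. A call is refused whole if a number of a shift passes 0.0417 or a number of a turn 0.125, either way. A call with a gripper value outside its range is refused whole. The fingers move at their own pace and stop on an object; the grip force is fixed at half the most. Time passes only in rows, so rows that do not move let the fingers close. It gives the time, the measured TCP pose, the force and the opening at its end, in the units of the state.
- read_state(): the state, without advancing time (a new reading comes with each control period).
- get_image(name): name is "side" or "top"; returns the picture (400x640x3 uint8, blue, green, red); there is no depth.
- camera_params(name): a dict with "mtx" (3x3 intrinsics, pixels), "extrinsics" (4x4, takes a point from camera to world coordinates). Camera axes: x right, y up, looking along -z (the intrinsics and any distortion apply to the point x, -y, -z); pixel columns grow to the right and rows downward; lengths in mm; the calibration is good to about 2 mm. A picture is of the moment at which its call begins. camera_params takes no time and is no camera call.
- job_done(): hands the job in, once; it reports no verdict.
The state is a dict: "clock": time; "joints": joint angles; "joint_vel": joint speeds; "joint_efforts": joint torques, N m; "position": TCP position; "ee_rot": TCP orientation; "contact_force": force on the tool from outside, world axes, zero at the start; "wrist_torque": the same for the moment, N m; "gripper_width": finger opening in mm.
Only numpy, scipy, OpenCV 4.12 (cv2) and the standard library are available. Lean on these libraries where they do the work, as an engineer would, in place of code of your own. Each camera call takes 0.05 s, during which the arm holds its last target. There are 200 camera calls.

## Working session

There is one attempt and no reset: what is moved stays moved. The work goes in short steps, Python scripts to look and compute and a tool call to move; the robot and the scene stay as the last step left them, time stands still between calls to the robot, and variables do not carry over. Pictures are saved under pics/ and viewed, on a budget of 14 in all, crops included, one or two more only if the job needs it, and the job is handed in when it is done.

Besides the shell and the picture viewer there is one more tool, called after "Request:" as name([rows], argument=value, ...), one row to a line, values as JSON. drive_tool: Moves the arm, as the interface text tells. Its arguments: {"type":"object","properties":{"moves":{"type":"array"}},"required":["moves"]}

```bash
ls; mkdir -p pics; python3 - <<'E'
from bench import *
import cv2
print(read_state())
for n in("side","top"):
    print(n,camera_params(n)); cv2.imwrite(f"pics/{n}0.png",get_image(n))
E
```

```text
pics
{'clock': 0.0, 'joints': array([-9.91402537e-01,  3.85540831e-01,  6.61374641e-03, -5.40616445e-04,
       -1.19399315e+00, -2.58589942e-01]), 'joint_vel': array([ 0.00035404,  0.00152577, -0.00058441,  0.00028611,  0.00131683,
       -0.00222628]), 'joint_efforts': array([ 8.05178729e-05, -3.92285693e+01,  1.88400614e+01,  4.18640748e+00,
       -4.61907301e-03,  1.98575987e-05]), 'position': array([ 196.92022678, -592.55930312,  238.22015523]), 'ee_rot': array([-1.59616441e-01,  9.87178505e-01,  1.07230787e-03, -2.02537902e-04]), 'contact_force': array([ 0.61665028, -0.26216729, -0.40007985]), 'wrist_torque': array([ 0.00674316, -0.01663367, -0.02162894]), 'gripper_width': 85.55165970510237}
side {'mtx': array([[365.5851248 ,   0.        , 321.40375877],
       [  0.        , 365.5851248 , 195.04744012],
       [  0.        ,   0.        ,   1.        ]]), 'extrinsics': array([[-9.62034421e-01,  1.61671848e-01, -2.19890852e-01,
         2.83181656e+02],
       [-2.72135930e-01, -6.29558789e-01,  7.27734681e-01,
         7.65265571e+02],
       [-2.07800077e-02,  7.59946014e-01,  6.49653944e-01,
         7.44198185e+02],
       [ 0.00000000e+00,  0.00000000e+00,  0.00000000e+00,
         1.00000000e+00]])}
top {'mtx': array([[481.84937814,   0.        , 319.778795  ],
       [  0.        , 481.84937814, 210.67621863],
       [  0.        ,   0.        ,   1.        ]]), 'extrinsics': array([[ 2.23332087e-02,  9.81776091e-01, -1.88724495e-01,
         3.14542250e+02],
       [-9.99528185e-01,  1.79453033e-02, -2.49273516e-02,
        -1.09640126e+01],
       [-2.10863595e-02,  1.89192160e-01,  9.81713651e-01,
         1.09457341e+03],
       [ 0.00000000e+00,  0.00000000e+00,  0.00000000e+00,
         1.00000000e+00]])}
```

View pics/top0.png

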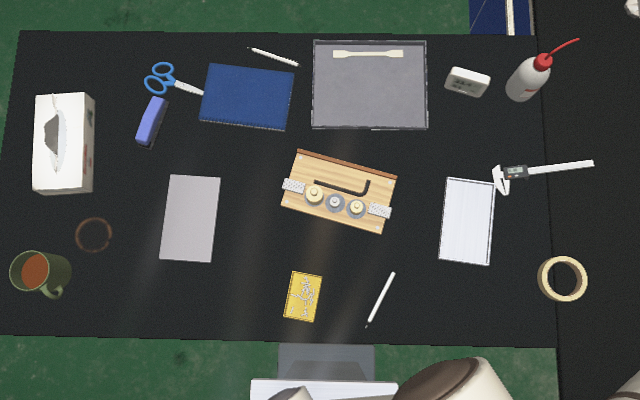

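View pics/side0.png

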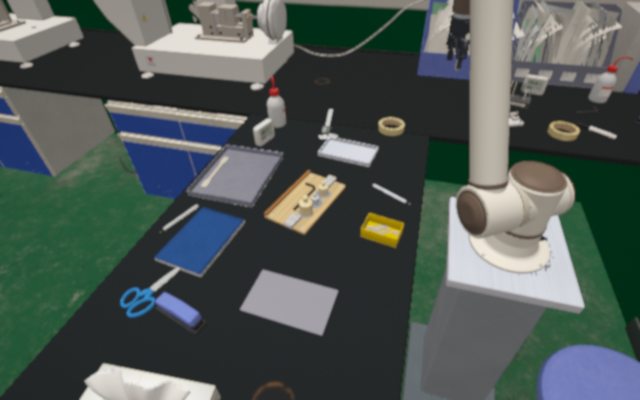

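The top view shows the mat at (190,218), the board at (340,190) and the tray at (467,221). Next I'll enlarge the crops.

```bash
python3 - <<'E'
import cv2,numpy as np
t=cv2.imread("pics/top0.png");s=cv2.imread("pics/side0.png")
a=cv2.resize(t[140:240,270:404],(798,596),interpolation=cv2.INTER_CUBIC)
b=cv2.resize(s[160:240,255:355],(800,600)[:2] if 0 else (750,600),interpolation=cv2.INTER_CUBIC)
cv2.imwrite("pics/ct.png",a);cv2.imwrite("pics/cs.png",b)
E
```

```text
(no output)
```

View pics/ct.png

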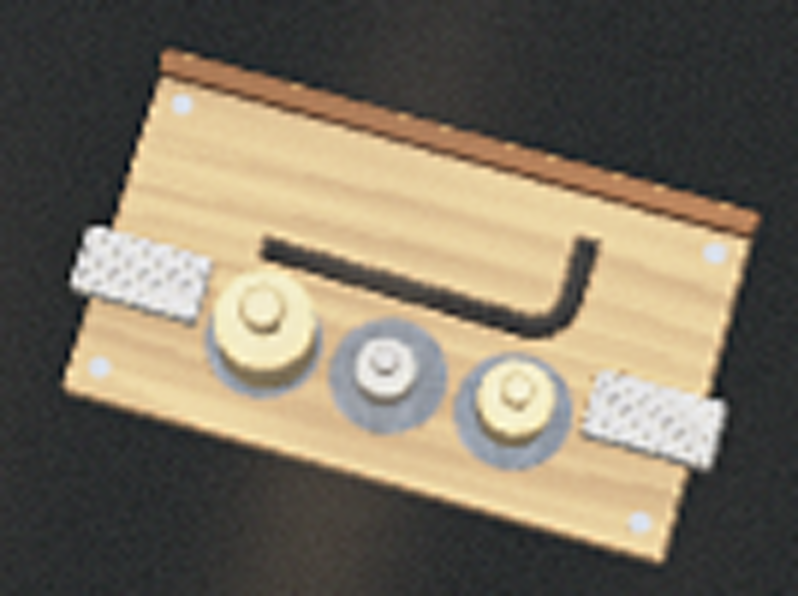

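View pics/cs.png

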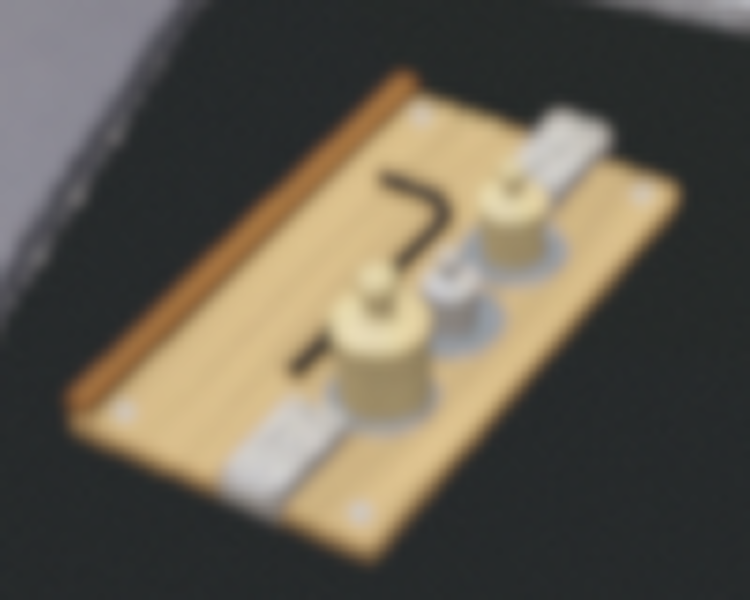

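Top crop: the 500 g knob is at (263,310), the 100 g at (386,359) and the 200 g at (519,392). The key's long arm runs from (265,248) to (545,326) and its short arm ends at (588,240). In the side crop the knobs are at (376,278), (455,258) and (514,187).

```bash
cat > h.py <<'E'
import numpy as np,cv2
from bench import *
def ray(n,p):
    c=camera_params(n);K=c["mtx"];E=c["extrinsics"]
    d=np.array([(p[0]-K[0,2])/K[0,0],-(p[1]-K[1,2])/K[1,1],-1]);return E[:3,3],E[:3,:3]@d
def atz(n,p,z):
    o,d=ray(n,p);return o+d*(z-o[2])/d[2]
def tri(pt,ps):
    o1,d1=ray("top",pt);o2,d2=ray("side",ps)
    s=np.linalg.lstsq(np.c_[d1,-d2],o2-o1,rcond=None)[0]
    a=o1+s[0]*d1;b=o2+s[1]*d2;return (a+b)/2,np.linalg.norm(a-b)
E
python3 - <<'E'
from h import *
np.set_printoptions(precision=1,suppress=True)
T=lambda u,v:((u+.5)/5.957-.5+270,(v+.5)/5.96-.5+140)
S=lambda u,v:((u+.5)/7.5-.5+255,(v+.5)/7.5-.5+160)
for n,a,b in [("k500",(263,310),(376,275)),("k100",(386,357),(455,258)),("k200",(519,390),(514,187)),("key long end",(268,250),(300,370)),("key corner",(545,327),(447,213)),("key short end",(590,242),(383,178))]:
    print(n,*tri(T(*a),S(*b)))
for n,a,z in [("k500",(263,310),68),("k100",(386,359),44),("k200",(519,392),53)]+[("disc",p,10) for p in[(263,337),(388,376),(513,411)]]+[("FL",(65,390),10),("FR",(665,562),10),("BR",(762,215),20),("BL",(165,50),20),("keyend",(265,248),20),("keycorner",(545,331),20),("short",(590,240),20)]:
    print(n,atz("top",T(*a),z))
for n,P,Q,z in [("mat",[(170,175),(220,178),(211,262),(160,258)],[(263,271),(338,291),(323,332),(241,309)],4),("tray",[(446,177),(495,181),(489,265),(438,260)],[(332,139),(378,150),(369,165),(318,152)],16)]:
    A=np.array([atz("top",p,z) for p in P]);print(n,A,A.mean(0),"yaw",np.arctan2(*(A[:2].mean(0)-A[2:].mean(0))[[1,0]]));print(np.array([atz("side",p,z) for p in Q]).mean(0))
    print(tri(np.mean(P,0),np.mean(Q,0)))
E
```

```text
k500 [554.   29.2  72.2] 1.7116006421643917
k100 [540.1 -16.5  46.7] 3.5729693001919993
k200 [529.3 -66.1  45.7] 2.341033713812855
key long end [589.5  29.9  16.4] 1.0500521252377475
key corner [561.1 -77.3  16.3] 0.5135029603193829
key short end [595.1 -94.6  15. ] 1.1164133755256793
k500 [554.1  29.3  68. ]
k100 [541.7 -16.3  44. ]
k200 [528.2 -65.6  53. ]
disc [557.   31.3  10. ]
disc [542.4 -17.3  10. ]
disc [529.5 -65.6  10. ]
FL [534.6 107.3  10. ]
FR [ 472.1 -123.8   10. ]
BR [ 606.2 -160.3   20. ]
BL [669.1  72.1  20. ]
keyend [589.9  31.   20. ]
keycorner [559.  -77.1  20. ]
short [595.2 -94.2  20. ]
mat [[603.3 371.4   4. ]
 [598.  252.6   4. ]
 [401.1 261.    4. ]
 [407.8 378.4   4. ]] [502.5 315.8   4. ] yaw -0.03919314688059025
[501.2 316.2   4. ]
(array([500.6, 316.7,   0.4]), np.float64(1.8433512270182))
tray [[ 606.  -271.9   16. ]
 [ 598.4 -383.2   16. ]
 [ 406.2 -361.2   16. ]
 [ 415.  -249.1   16. ]] [ 506.4 -316.3   16. ] yaw -0.11647472338578192
[ 500.6 -305.8   16. ]
(array([ 504.1, -319.3,    5.9]), np.float64(4.919943008176984))
```

```bash
cat >> h.py <<'E'
def go(x,y,z,ang):
    s=read_state();p=s["position"]
    from scipy.spatial.transform import Rotation as R
    M=R.from_quat(s["ee_rot"]).as_matrix();a=np.arctan2(M[1,1],M[0,1])
    d=M.T@(np.array([x,y,z])-p);e=(a-ang+np.pi)%(2*np.pi)-np.pi
    print("t",s["clock"],"p",p.round(1),"yang",a.round(3),"tilt",np.arccos(-M[2,2]).round(4),"tool shift",d.round(1),"turn z",e.round(3),"w",s["gripper_width"].round(1),"F",s["contact_force"].round(1))
E
```

Request:
drive_tool([
  [[0,0,0,0,0,-0.123,0],[0,0,0,0,0,-0.123,0],[0,0,0,0,0,-0.123,0],[0,0,0,0,0,-0.123,0],[0,0,0,0,0,-0.123,0],[0,0,0,0,0,-0.123,0],[0,0,0,0,0,-0.123,0],[0,0,0,0,0,-0.123,0]],
])

```text
clock: 0.77
position: [197.0, -592.8, 238.6]
ee_rot: [-0.609, 0.793, 0.001, 0.0]
contact_force: [0.2, 0.2, -0.5]
gripper_width: 85.6
```

```bash
python3 -c "
from h import *
go(554,29.3,130,2.878)"
```

```text
Traceback (most recent call last):
  File "h.py", line 17, in go
    print("t",s["clock"],"p",p.round(1),"yang",a.round(3),"tilt",np.arccos(-M[2,2]).round(4),"tool shift",d.round(1),"turn z",e.round(3),"w",s["gripper_width"].round(1),"F",s["contact_force"].round(1))
                                                                                                                                             ^^^^^^^^^^^^^^^^^^^^^^^^
AttributeError: 'float' object has no attribute 'round'
```

```bash
sed -i 's/s\["gripper_width"\].round(1)/round(s["gripper_width"],1)/' h.py; python3 -c "
from h import *
go(554,29.3,130,2.878)"
```

```text
t 0.7667 p [ 197.  -592.8  238.6] yang 2.882 tilt 0.0014 tool shift [-692.8 -185.2  109.3] turn z 0.004 w 85.6 F [ 0.2  0.2 -0.5]
```

Request:
drive_tool([
  [[-0.0385,-0.0103,0.006,0,0,0,0],[-0.0385,-0.0103,0.006,0,0,0,0],[-0.0385,-0.0103,0.006,0,0,0,0],[-0.0385,-0.0103,0.006,0,0,0,0],[-0.0385,-0.0103,0.006,0,0,0,0],[-0.0385,-0.0103,0.006,0,0,0,0],[-0.0385,-0.0103,0.006,0,0,0,0],[-0.0385,-0.0103,0.006,0,0,0,0]],
])

```text
clock: 1.43
position: [357.8, -315.7, 190.9]
ee_rot: [-0.607, 0.795, 0.0, -0.0]
contact_force: [1.1, -0.6, 0.5]
gripper_width: 85.5
```

Request:
drive_tool([
  [[-0.0385,-0.0103,0.006,0,0,0,0],[-0.0385,-0.0103,0.006,0,0,0,0],[-0.0385,-0.0103,0.006,0,0,0,0],[-0.0385,-0.0103,0.006,0,0,0,0],[-0.0385,-0.0103,0.006,0,0,0,0],[-0.0385,-0.0103,0.006,0,0,0,0],[-0.0385,-0.0103,0.006,0,0,0,0],[-0.0385,-0.0103,0.006,0,0,0,0]],
])

```text
clock: 2.1
position: [518.3, -40.1, 142.8]
ee_rot: [-0.607, 0.795, 0.0, -0.0]
contact_force: [1.1, -0.4, -0.1]
gripper_width: 85.5
```

Request:
drive_tool([
  [[-0.0385,-0.0103,0.006,0,0,0,0],[-0.0385,-0.0103,0.006,0,0,0,0],[0,0,0,0,0,0,0]],
])

```text
clock: 2.35
position: [561.2, 31.8, 129.8]
ee_rot: [-0.609, 0.793, -0.0, 0.0]
contact_force: [0.0, 0.1, -0.2]
gripper_width: 85.4
```

```bash
python3 -c "
from h import *
go(554,29.3,31,2.878)
import cv2
im=get_image('side');cv2.imwrite('pics/s1.png',cv2.resize(im[120:240,240:400],(800,600),interpolation=cv2.INTER_CUBIC))
go(554,29.3,31,2.878)
"
```

```text
t 2.35 p [561.2  31.8 129.8] yang 2.881 tilt 0.001 tool shift [ 4.3  6.4 98.7] turn z 0.003 w 85.4 F [ 0.   0.1 -0.2]
t 2.4 p [559.2  29.7 129.9] yang 2.88 tilt 0.0015 tool shift [ 1.7  4.8 98.9] turn z 0.002 w 85.5 F [-1.3  0.3 -0.2]
```

View pics/s1.png

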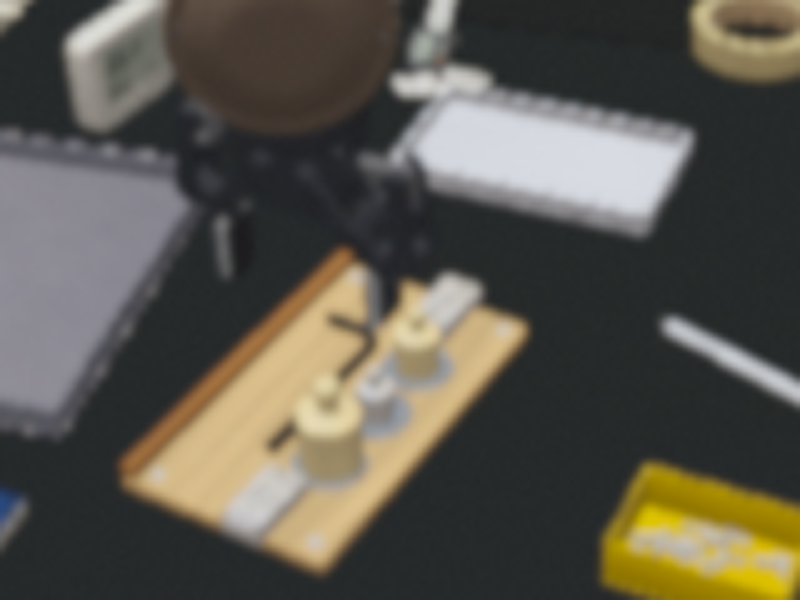

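The side view shows the open gripper straddling the row, clear above it. The 500 g knob is at (325,385) and the key is untouched. I'll settle and then descend.

Request:
drive_tool([
  [[0.001,0.004,0,0,0,0,0],[0,0,0.02,0,0,0,0],[0,0,0.02,0,0,0,0],[0,0,0,0,0,0,0],[0,0,0,0,0,0,0],[0,0,0,0,0,0,0]],
])

```text
clock: 2.9
position: [554.3, 26.2, 92.4]
ee_rot: [-0.607, 0.795, -0.0, 0.001]
contact_force: [0.8, -0.1, -0.2]
gripper_width: 85.2
```

```bash
python3 -c "
from h import *
go(554,29.3,31,2.878)
"
```

```text
t 2.9 p [554.3  26.2  92.4] yang 2.875 tilt 0.0013 tool shift [-2.9  1.2 61.4] turn z -0.003 w 85.2 F [ 0.8 -0.1 -0.2]
```

Request:
drive_tool([
  [[-0.002,0.001,0.02,0,0,0,0],[0,0,0.02,0,0,0,0],[0,0,0.021,0,0,0,0],[0,0,0,0,0,0,0],[0,0,0,0,0,0,0]],
])

```text
clock: 3.32
position: [553.7, 28.8, 30.9]
ee_rot: [-0.607, 0.795, -0.0, -0.0]
contact_force: [0.3, -0.2, 0.5]
gripper_width: 85.7
```

```bash
python3 -c "
from h import *
go(554,29.3,31,2.878)
"
```

```text
t 3.3167 p [553.7  28.8  30.9] yang 2.876 tilt 0.0005 tool shift [-0.6 -0.1 -0.1] turn z -0.002 w 85.7 F [ 0.3 -0.2  0.5]
```

Request:
drive_tool([
  [[0,0,0,0,0,0,60],[0,0,0,0,0,0,90],[0,0,0,0,0,0,110],[0,0,0,0,0,0,120],[0,0,0,0,0,0,130],[0,0,0,0,0,0,140],[0,0,0,0,0,0,150],[0,0,0,0,0,0,170]],
])

```text
clock: 3.98
position: [555.1, 29.3, 31.5]
ee_rot: [-0.607, 0.794, -0.001, 0.001]
contact_force: [1.7, -1.0, 5.2]
gripper_width: 35.9
```

Request:
drive_tool([
  [[0,0,0,0,0,0,255],[0,0,0,0,0,0,255],[0,0,-0.005,0,0,0,255],[0,0,-0.01,0,0,0,255],[0,0,-0.02,0,0,0,255],[0,0,0,0,0,0,255]],
])

```text
clock: 4.48
position: [554.6, 29.4, 67.7]
ee_rot: [-0.607, 0.794, -0.001, 0.002]
contact_force: [1.8, 1.2, -4.2]
gripper_width: 35.7
```

```bash
python3 -c "
from h import *
go(563,348.6,125,2.878)
"
```

```text
t 4.4833 p [554.6  29.4  67.7] yang 2.876 tilt 0.0036 tool shift [-310.3   75.4  -57. ] turn z -0.002 w 35.7 F [ 1.8  1.2 -4.2]
```

Request:
drive_tool([
  [[-0.015,0.004,-0.01,0,0,0,255],[-0.03,0.007,-0.01,0,0,0,255],[-0.037,0.009,0,0,0,0,255],[-0.037,0.009,0,0,0,0,255],[-0.037,0.009,0,0,0,0,255],[-0.037,0.009,0,0,0,0,255],[-0.037,0.009,0,0,0,0,255],[-0.037,0.009,0,0,0,0,255]],
])

```text
clock: 5.15
position: [559.4, 305.0, 83.7]
ee_rot: [-0.607, 0.795, 0.0, -0.002]
contact_force: [-0.0, -0.0, -5.0]
gripper_width: 35.7
```

Request:
drive_tool([
  [[-0.028,0.008,0,0,0,0,255],[-0.015,0.004,0,0,0,0,255],[0,0,0.02,0,0,0,255],[0,0,0,0,0,0,255],[0,0,0,0,0,0,255],[0,0,0,0,0,0,255]],
])

```text
clock: 5.65
position: [560.5, 347.2, 64.7]
ee_rot: [-0.607, 0.795, -0.0, -0.001]
contact_force: [0.7, 0.6, -5.0]
gripper_width: 35.7
```

```bash
python3 -c "
from h import *
go(563,348.6,25.5,2.878)
"
```

```text
t 5.65 p [560.5 347.2  64.7] yang 2.875 tilt 0.0022 tool shift [-2.1 -2.1 39.2] turn z -0.003 w 35.7 F [ 0.7  0.6 -5. ]
```

Request:
drive_tool([
  [[-0.001,-0.001,0.015,0,0,0,255],[0,0,0.013,0,0,0,255],[0,0,0.007,0,0,0,255],[0,0,0.003,0,0,0,255],[0,0,0,0,0,0,255],[0,0,0,0,0,0,255]],
])

```text
clock: 6.15
position: [562.6, 349.1, 28.1]
ee_rot: [-0.607, 0.795, -0.0, 0.001]
contact_force: [-0.1, 0.5, -4.6]
gripper_width: 35.7
```

```bash
python3 -c "
from h import *
go(563,348.6,25.5,2.878)
"
```

```text
t 6.15 p [562.6 349.1  28.1] yang 2.875 tilt 0.0012 tool shift [ 0.4 -0.5  2.6] turn z -0.003 w 35.7 F [-0.1  0.5 -4.6]
```

Request:
drive_tool([
  [[0,0,0.0015,0,0,0,255],[0,0,0.001,0,0,0,255],[0,0,0,0,0,0,255],[0,0,0,0,0,0,255]],
])

```text
clock: 6.48
position: [562.5, 349.5, 25.6]
ee_rot: [-0.607, 0.795, -0.0, 0.001]
contact_force: [0.5, 0.7, -3.2]
gripper_width: 35.6
```

Request:
drive_tool([
  [[0,0,0.0006,0,0,0,255],[0,0,0,0,0,0,255],[0,0,0,0,0,0,120],[0,0,0,0,0,0,90],[0,0,0,0,0,0,60],[0,0,0,0,0,0,20],[0,0,0,0,0,0,0],[0,0,0,0,0,0,0]],
])

```text
clock: 7.15
position: [562.1, 349.2, 24.2]
ee_rot: [-0.607, 0.795, -0.0, 0.0]
contact_force: [0.5, -0.3, 0.4]
gripper_width: 85.3
```

Request:
drive_tool([
  [[0,0,-0.02,0,0,0,0],[0,0,-0.035,0,0,0,0],[0,0,-0.03,0,0,0,0],[0,0,0,0,0,0,0],[0,0,0,0,0,0,0]],
])

```text
clock: 7.57
position: [563.0, 350.1, 111.9]
ee_rot: [-0.607, 0.795, 0.0, 0.003]
contact_force: [-0.7, 0.2, 0.3]
gripper_width: 85.8
```

```bash
python3 -c "
from h import *
go(541,-16.8,110,2.878)
"
```

```text
t 7.5667 p [563.  350.1 111.9] yang 2.876 tilt 0.0055 tool shift [359.8 -75.2   0.4] turn z -0.002 w 85.8 F [-0.7  0.2  0.3]
```

Request:
drive_tool([
  [[0.02,-0.004,0,0,0,0,0],[0.037,-0.008,0,0,0,0,0],[0.04,-0.008,0,0,0,0,0],[0.04,-0.008,0,0,0,0,0],[0.04,-0.008,0,0,0,0,0],[0.04,-0.008,0,0,0,0,0],[0.04,-0.008,0,0,0,0,0],[0.04,-0.008,0,0,0,0,0]],
])

```text
clock: 8.23
position: [540.5, 44.8, 108.1]
ee_rot: [-0.607, 0.795, 0.0, -0.001]
contact_force: [1.3, -0.8, 0.3]
gripper_width: 85.7
```

Request:
drive_tool([
  [[0.037,-0.008,0,0,0,0,0],[0.025,-0.0075,0,0,0,0,0],[0,0,0,0,0,0,0],[0,0,0.02,0,0,0,0],[0,0,0,0,0,0,0],[0,0,0,0,0,0,0],[0,0,0,0,0,0,0]],
])

```text
clock: 8.82
position: [540.4, -16.7, 89.0]
ee_rot: [-0.607, 0.794, 0.0, -0.0]
contact_force: [1.4, -0.1, -0.1]
gripper_width: 85.4
```

```bash
python3 -c "
from h import *
go(541,-16.8,30,2.878)
"
```

```text
t 8.8167 p [540.4 -16.7  89. ] yang 2.876 tilt 0.001 tool shift [-0.1 -0.6 59. ] turn z -0.002 w 85.4 F [ 1.4 -0.1 -0.1]
```

Request:
drive_tool([
  [[0,0,0.025,0,0,0,0],[0,0,0.022,0,0,0,60],[0,0,0.011,0,0,0,100],[0,0,0.001,0,0,0,120],[0,0,0,0,0,0,140],[0,0,0,0,0,0,155],[0,0,0,0,0,0,165],[0,0,0,0,0,0,175]],
])

```text
clock: 9.48
position: [541.3, -16.8, 31.4]
ee_rot: [-0.607, 0.795, -0.001, 0.001]
contact_force: [-0.3, 0.2, 0.2]
gripper_width: 26.5
```

```bash
python3 -c "
from h import *
go(541,-16.8,30,2.878)
"
```

```text
t 9.4833 p [541.3 -16.8  31.4] yang 2.876 tilt 0.0024 tool shift [0.1 0.3 1.4] turn z -0.002 w 26.5 F [-0.3  0.2  0.2]
```

Request:
drive_tool([
  [[0,0,0,0,0,0,185],[0,0,0,0,0,0,195],[0,0,0,0,0,0,210],[0,0,0,0,0,0,255],[0,0,0,0,0,0,255]],
])

```text
clock: 9.9
position: [540.9, -17.0, 31.3]
ee_rot: [-0.607, 0.795, -0.0, 0.001]
contact_force: [-1.8, 0.0, 4.8]
gripper_width: 18.0
```

Request:
drive_tool([
  [[0,0,-0.005,0,0,0,255],[0,0,-0.01,0,0,0,255],[0,0,-0.02,0,0,0,255],[0,0,-0.02,0,0,0,255],[0,0,0,0,0,0,255],[0,0,0,0,0,0,255]],
])

```text
clock: 10.4
position: [541.2, -16.9, 86.7]
ee_rot: [-0.607, 0.795, -0.001, 0.002]
contact_force: [-0.2, -1.2, -0.8]
gripper_width: 18.2
```

```bash
python3 -c "
from h import *
go(502,316,27,2.878)
"
```

```text
t 10.4 p [541.2 -16.9  86.7] yang 2.875 tilt 0.0033 tool shift [-310.8  125.5   59.9] turn z -0.003 w 18.2 F [-0.2 -1.2 -0.8]
```

Request:
drive_tool([
  [[-0.015,0.006,0,0,0,0,255],[-0.03,0.012,0,0,0,0,255],[-0.0365,0.0147,0,0,0,0,255],[-0.0365,0.0147,0,0,0,0,255],[-0.0365,0.0147,0,0,0,0,255],[-0.0365,0.0147,0,0,0,0,255],[-0.0365,0.0147,0,0,0,0,255],[-0.0365,0.0147,0,0,0,0,255]],
])

```text
clock: 11.07
position: [506.1, 266.8, 84.1]
ee_rot: [-0.607, 0.795, 0.0, -0.001]
contact_force: [1.3, 0.6, -0.3]
gripper_width: 18.3
```

Request:
drive_tool([
  [[-0.031,0.013,0,0,0,0,255],[-0.015,0.006,0,0,0,0,255],[0,0,0.02,0,0,0,255],[0,0,0.02,0,0,0,255],[0,0,0.01,0,0,0,255],[0,0,0,0,0,0,255],[0,0,0,0,0,0,255]],
])

```text
clock: 11.65
position: [501.0, 314.0, 34.5]
ee_rot: [-0.607, 0.795, -0.0, -0.001]
contact_force: [0.2, 1.5, 0.1]
gripper_width: 18.2
```

```bash
python3 -c "
from h import *
import cv2
im=get_image('side');cv2.imwrite('pics/s2.png',cv2.resize(im[180:340,225:425],(750,600),interpolation=cv2.INTER_CUBIC))
go(502,316,25.3,2.878)
"
```

```text
t 11.7 p [501.6 314.6  35.5] yang 2.875 tilt 0.0003 tool shift [-1.5  0.  10.2] turn z -0.003 w 17.8 F [-0.1  0.8 -1. ]
```

View pics/s2.png

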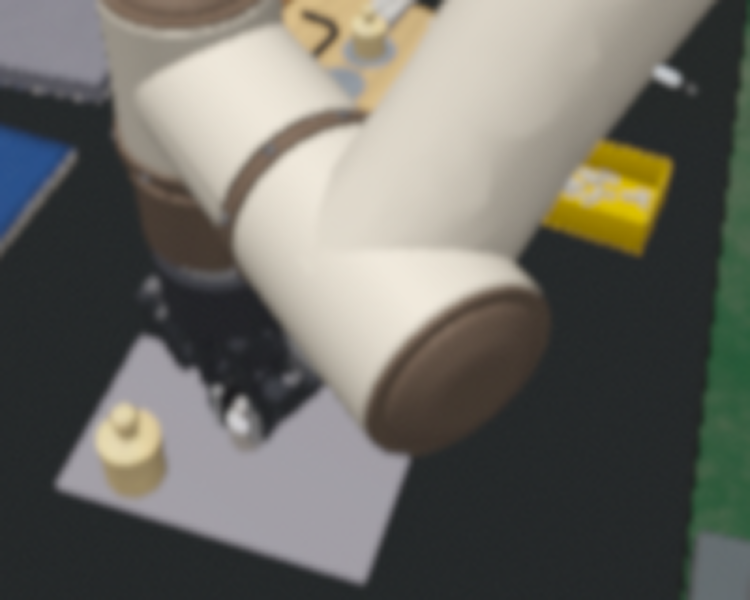

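The 500 g stands on the mat near (130,455). The steel weight is between the finger pads at (240,430), just above the mat.

Request:
drive_tool([
  [[-0.001,0,0.005,0,0,0,255],[0,0,0.003,0,0,0,255],[0,0,0.0015,0,0,0,255],[0,0,0,0,0,0,255],[0,0,0,0,0,0,255]],
])

```text
clock: 12.12
position: [501.5, 315.9, 25.9]
ee_rot: [-0.607, 0.795, -0.0, 0.0]
contact_force: [0.5, 0.7, -0.3]
gripper_width: 18.0
```

Request:
drive_tool([
  [[0,0,0.0006,0,0,0,255],[0,0,0,0,0,0,255]],
])

```text
clock: 12.28
position: [501.6, 316.0, 25.4]
ee_rot: [-0.607, 0.795, -0.0, 0.0]
contact_force: [0.8, 0.7, -0.5]
gripper_width: 18.5
```

Request:
drive_tool([
  [[0,0,0.0006,0,0,0,255],[0,0,0,0,0,0,255]],
])

```text
clock: 12.45
position: [501.7, 316.1, 25.4]
ee_rot: [-0.607, 0.795, -0.0, 0.0]
contact_force: [-0.8, -0.9, 4.3]
gripper_width: 18.3
```

Contact. I'll release and fetch the 200 g.

Request:
drive_tool([
  [[0,0,0,0,0,0,160],[0,0,0,0,0,0,120],[0,0,0,0,0,0,80],[0,0,0,0,0,0,40],[0,0,0,0,0,0,0],[0,0,0,0,0,0,0]],
])

```text
clock: 12.95
position: [501.4, 315.9, 24.4]
ee_rot: [-0.607, 0.795, -0.0, -0.0]
contact_force: [-0.8, -0.1, 0.6]
gripper_width: 85.1
```

Request:
drive_tool([
  [[0,0,-0.02,0,0,0,0],[0,0,-0.035,0,0,0,0],[0,0,-0.03,0,0,0,0],[0,0,0,0,0,0,0],[0,0,0,0,0,0,0]],
])

```text
clock: 13.37
position: [502.3, 316.8, 111.7]
ee_rot: [-0.607, 0.795, 0.0, 0.002]
contact_force: [-0.4, -1.2, -0.5]
gripper_width: 85.4
```

```bash
python3 -c "
from h import *
go(528.6,-66,110,2.878)
"
```

```text
t 13.3667 p [502.3 316.8 111.7] yang 2.876 tilt 0.005 tool shift [ 362.4 -126.     0.4] turn z -0.002 w 85.4 F [-0.4 -1.2 -0.5]
```

Request:
drive_tool([
  [[0.02,-0.007,0,0,0,0,0],[0.035,-0.012,0,0,0,0,0],[0.037,-0.013,0,0,0,0,0],[0.037,-0.013,0,0,0,0,0],[0.037,-0.013,0,0,0,0,0],[0.037,-0.013,0,0,0,0,0],[0.037,-0.013,0,0,0,0,0],[0.037,-0.013,0,0,0,0,0]],
])

```text
clock: 14.03
position: [521.0, 21.1, 108.2]
ee_rot: [-0.607, 0.795, 0.001, -0.001]
contact_force: [0.7, 0.4, -0.1]
gripper_width: 85.3
```

Request:
drive_tool([
  [[0.037,-0.013,0,0,0,0,0],[0.033,-0.011,0,0,0,0,0],[0.015,-0.005,0,0,0,0,0],[0,0,0.02,0,0,0,0],[0,0,0,0,0,0,0],[0,0,0,0,0,0,0],[0,0,0,0,0,0,0]],
])

```text
clock: 14.62
position: [527.6, -66.2, 89.2]
ee_rot: [-0.607, 0.794, 0.0, -0.001]
contact_force: [-0.7, 0.1, -0.7]
gripper_width: 85.3
```

```bash
python3 -c "
from h import *
go(528.6,-66,31,2.878)
"
```

```text
t 14.6167 p [527.6 -66.2  89.2] yang 2.876 tilt 0.0014 tool shift [-0.5 -0.9 58.2] turn z -0.002 w 85.3 F [-0.7  0.1 -0.7]
```

Request:
drive_tool([
  [[0,-0.0007,0.025,0,0,0,0],[0,0,0.022,0,0,0,50],[0,0,0.011,0,0,0,90],[0,0,0,0,0,0,115],[0,0,0,0,0,0,130],[0,0,0,0,0,0,140],[0,0,0,0,0,0,150],[0,0,0,0,0,0,160]],
])

```text
clock: 15.28
position: [529.3, -66.4, 32.7]
ee_rot: [-0.607, 0.794, -0.001, 0.001]
contact_force: [-0.9, -0.2, -0.2]
gripper_width: 31.6
```

Request:
drive_tool([
  [[0,0,0,0,0,0,170],[0,0,0,0,0,0,180],[0,0,0,0,0,0,200],[0,0,0,0,0,0,255],[0,0,0,0,0,0,255]],
])

```text
clock: 15.7
position: [529.2, -66.6, 32.7]
ee_rot: [-0.607, 0.794, -0.0, 0.001]
contact_force: [-0.7, 0.7, 6.2]
gripper_width: 24.9
```

Request:
drive_tool([
  [[0,0,-0.005,0,0,0,255],[0,0,-0.01,0,0,0,255],[0,0,-0.02,0,0,0,255],[0,0,-0.02,0,0,0,255],[0,0,0,0,0,0,255],[0,0,0,0,0,0,255]],
])

```text
clock: 16.2
position: [529.1, -66.6, 87.8]
ee_rot: [-0.607, 0.795, -0.001, 0.001]
contact_force: [-0.2, -0.1, -1.8]
gripper_width: 24.7
```

```bash
python3 -c "
from h import *
go(440.6,283.3,25,2.878)
"
```

```text
t 16.2 p [529.1 -66.6  87.8] yang 2.875 tilt 0.0029 tool shift [-314.2  177.6   62.8] turn z -0.003 w 24.7 F [-0.2 -0.1 -1.8]
```

Request:
drive_tool([
  [[-0.014,0.008,0,0,0,0,255],[-0.03,0.017,0,0,0,0,255],[-0.0325,0.0183,0,0,0,0,255],[-0.0325,0.0183,0,0,0,0,255],[-0.0325,0.0183,0,0,0,0,255],[-0.0325,0.0183,0,0,0,0,255],[-0.0325,0.0183,0,0,0,0,255],[-0.0325,0.0183,0,0,0,0,255]],
])

```text
clock: 16.87
position: [459.6, 200.3, 85.5]
ee_rot: [-0.607, 0.795, 0.0, -0.001]
contact_force: [1.7, 0.2, -1.1]
gripper_width: 24.9
```

Request:
drive_tool([
  [[-0.0325,0.0183,0,0,0,0,255],[-0.0285,0.016,0,0,0,0,255],[-0.014,0.0085,0,0,0,0,255],[0,0,0.025,0,0,0,255],[0,0,0.025,0,0,0,255],[0,0,0,0,0,0,255],[0,0,0,0,0,0,255],[0,0,0,0,0,0,255]],
])

```text
clock: 17.53
position: [440.1, 282.9, 36.8]
ee_rot: [-0.607, 0.795, -0.0, 0.0]
contact_force: [0.6, -0.1, -1.7]
gripper_width: 24.8
```

```bash
python3 -c "
from h import *
go(440.6,283.3,26.5,2.878)
"
```

```text
t 17.5333 p [440.1 282.9  36.8] yang 2.876 tilt 0.0003 tool shift [-0.5 -0.4 10.3] turn z -0.002 w 24.8 F [ 0.6 -0.1 -1.7]
```

Request:
drive_tool([
  [[0,0,0.005,0,0,0,255],[0,0,0.003,0,0,0,255],[0,0,0.0015,0,0,0,255],[0,0,0.0006,0,0,0,255],[0,0,0,0,0,0,255],[0,0,0,0,0,0,255]],
])

```text
clock: 18.03
position: [439.9, 283.0, 26.7]
ee_rot: [-0.607, 0.795, 0.0, 0.0]
contact_force: [0.3, -1.1, 0.0]
gripper_width: 24.5
```

Request:
drive_tool([
  [[0,0,0.0005,0,0,0,255],[0,0,0,0,0,0,255]],
])

```text
clock: 18.2
position: [439.9, 283.0, 26.7]
ee_rot: [-0.607, 0.795, -0.0, 0.0]
contact_force: [-0.9, -1.2, 4.5]
gripper_width: 24.8
```

Request:
drive_tool([
  [[0,0,0,0,0,0,150],[0,0,0,0,0,0,110],[0,0,0,0,0,0,80],[0,0,0,0,0,0,40],[0,0,0,0,0,0,0],[0,0,0,0,0,0,0]],
])

```text
clock: 18.7
position: [439.7, 283.0, 25.8]
ee_rot: [-0.607, 0.795, -0.0, -0.0]
contact_force: [0.1, -0.1, -0.2]
gripper_width: 85.4
```

Request:
drive_tool([
  [[0,0,-0.02,0,0,0,0],[0,0,-0.035,0,0,0,0],[0,0,-0.03,0,0,0,0],[0.03,0,0,0,0,0,0],[0.04,0,0,0,0,0,0],[0.03,0,0,0,0,0,0],[0,0,0,0,0,0,0]],
])

```text
clock: 19.28
position: [410.1, 181.5, 110.5]
ee_rot: [-0.606, 0.796, 0.0, -0.002]
contact_force: [0.3, 0.4, 0.4]
gripper_width: 85.4
```

```bash
python3 -c "
from h import *
import cv2
im=get_image('top');s=get_image('side')
cv2.imwrite('pics/t3.png',im);cv2.imwrite('pics/s3.png',s)
z=np.vstack([cv2.resize(im[140:270,150:410],(800,400),interpolation=cv2.INTER_CUBIC)])
cv2.imwrite('pics/c3.png',z)
go(573.6,-29.3,110,2.878)
"
```

```text
t 19.3833 p [413.4 185.7 111.3] yang 2.874 tilt 0.0009 tool shift [ 165.  -211.3    1.3] turn z -0.004 w 85.5 F [ 0.8  0.9 -0.5]
```

View pics/c3.png

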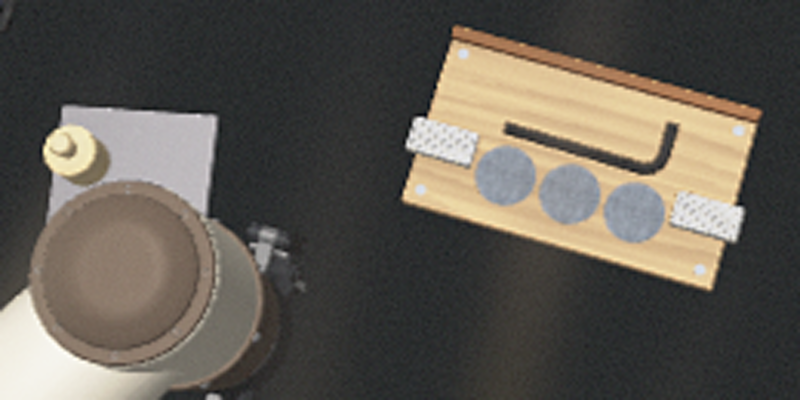

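The key is unmoved at (506,127)–(655,172). The empty discs are at (505,174), (569,193) and (634,212), and the 500 g stands on the mat.

```bash
python3 -c "
from h import *
T=lambda u,v:((u+.5)/3.077-.5+150,(v+.5)/3.077-.5+140)
for p in [(505,174),(569,193),(634,212)]: print('disc',atz('top',T(*p),10).round(1))
for p in [(508,128),(640,166),(672,124)]: print('key',atz('top',T(*p),20).round(1))
"
```

```text
disc [556.8  31.2  10. ]
disc [543.1 -17.   10. ]
disc [529.5 -65.6  10. ]
key [589.8  29.4  20. ]
key [562.4 -69.3  20. ]
key [594.9 -92.9  20. ]
```

Request:
drive_tool([
  [[0.012,-0.015,0,0,0,0,0],[0.022,-0.028,0,0,0,0,0],[0.025,-0.032,0,0,0,0,0],[0.025,-0.032,0,0,0,0,0],[0.025,-0.032,0,0,0,0,0],[0.025,-0.032,0,0,0,0,0],[0.02,-0.026,0,0,0,0,0],[0.011,-0.014,0,0,0,0,0]],
])

```text
clock: 20.05
position: [576.8, -30.4, 110.5]
ee_rot: [-0.606, 0.795, -0.001, 0.0]
contact_force: [0.5, -0.0, -0.7]
gripper_width: 85.4
```

Request:
drive_tool([
  [[0,0,0.02,0,0,0,0],[0,0,0.02,0,0,0,0],[0,0,0,0,0,0,0],[0,0,0,0,0,0,0],[0,0,0,0,0,0,0]],
])

```text
clock: 20.47
position: [574.8, -27.5, 71.6]
ee_rot: [-0.608, 0.794, -0.001, 0.0]
contact_force: [1.4, -0.2, 0.1]
gripper_width: 85.3
```

```bash
python3 -c "
from h import *
go(573.6,-29.3,20,2.878)
"
```

```text
t 20.4667 p [574.8 -27.5  71.6] yang 2.877 tilt 0.0014 tool shift [ 2.   0.7 51.6] turn z -0.001 w 85.3 F [ 1.4 -0.2  0.1]
```

Request:
drive_tool([
  [[0.0015,0.0005,0,0,0,0,70],[0,0,0,0,0,0,120],[0,0,0.015,0,0,0,130],[0,0,0.015,0,0,0,130],[0,0,0.012,0,0,0,130],[0,0,0.0065,0,0,0,130],[0,0,0,0,0,0,130],[0,0,0,0,0,0,130]],
])

```text
clock: 21.13
position: [573.1, -29.4, 22.9]
ee_rot: [-0.607, 0.794, -0.0, 0.0]
contact_force: [0.2, -0.1, 0.6]
gripper_width: 41.7
```

```bash
python3 -c "
from h import *
go(573.6,-29.3,20,2.878)
"
```

```text
t 21.1333 p [573.1 -29.4  22.9] yang 2.876 tilt 0.0007 tool shift [-0.2 -0.4  2.9] turn z -0.002 w 41.7 F [ 0.2 -0.1  0.6]
```

Request:
drive_tool([
  [[0,0,0.003,0,0,0,150],[0,0,0,0,0,0,175],[0,0,0,0,0,0,190],[0,0,0,0,0,0,205],[0,0,0,0,0,0,220],[0,0,0,0,0,0,240],[0,0,0,0,0,0,255],[0,0,0,0,0,0,255]],
])

```text
clock: 21.8
position: [573.1, -29.5, 19.9]
ee_rot: [-0.607, 0.795, -0.0, 0.0]
contact_force: [-0.5, -0.2, 3.9]
gripper_width: 6.1
```

Request:
drive_tool([
  [[0,0,-0.005,0,0,0,255],[0,0,-0.01,0,0,0,255],[0,0,-0.02,0,0,0,255],[0,0,-0.02,0,0,0,255],[0,0,0,0,0,0,255],[0,0,0,0,0,0,255]],
])

```text
clock: 22.3
position: [573.5, -29.3, 76.1]
ee_rot: [-0.607, 0.795, -0.001, 0.001]
contact_force: [-0.1, -0.9, -1.7]
gripper_width: 6.1
```

```bash
python3 -c "
from h import *
import cv2
im=get_image('side')
cv2.imwrite('pics/s4.png',cv2.resize(im[110:330,220:400],(650,794)[:2] if 0 else (490,600),interpolation=cv2.INTER_CUBIC))
go(507,-308,75,1.454)
"
```

```text
t 22.35 p [572.5 -29.4  74.9] yang 2.875 tilt 0.0007 tool shift [286.  -10.1  -0.3] turn z 1.421 w 6.1 F [-0.6 -1.1 -0.9]
```

View pics/s4.png

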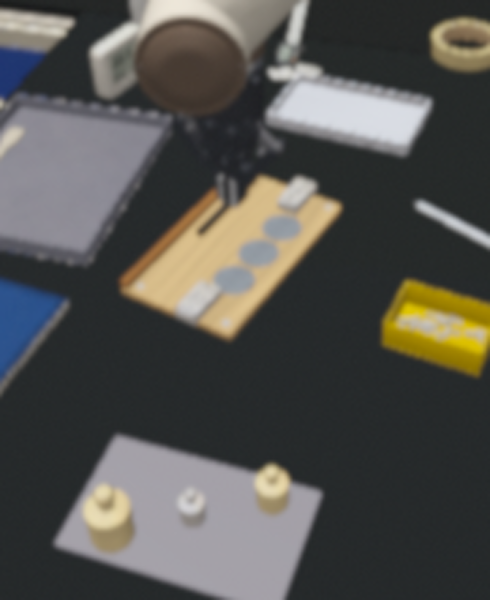

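All three weights stand on the mat at (105,515), (190,503) and (272,488), and the key hangs level in the fingers. Next I'll carry it to the tray.

Request:
drive_tool([
  [[0.015,-0.001,0,0,0,0,255],[0.03,-0.001,0,0,0,0,255],[0.038,-0.001,0,0,0,0,255],[0.038,-0.001,0,0,0,0,255],[0.038,-0.001,0,0,0,0,255],[0.038,-0.001,0,0,0,0,255],[0.038,-0.001,0,0,0,0,255],[0.03,-0.001,0,0,0,0,255]],
])

```text
clock: 23.02
position: [508.5, -289.9, 73.2]
ee_rot: [-0.606, 0.795, 0.001, -0.001]
contact_force: [0.9, 0.2, -1.1]
gripper_width: 6.4
```

Request:
drive_tool([
  [[0.018,-0.001,0,0,0,0,255],[0,0,0,0,0,0.06,255],[0,0,0,0,0,0.12,255],[0,0,0,0,0,0.12,255],[0,0,0,0,0,0.12,255],[0,0,0,0,0,0.12,255],[0,0,0,0,0,0.12,255],[0,0,0,0,0,0.12,255]],
])

```text
clock: 23.68
position: [505.6, -305.2, 73.1]
ee_rot: [-0.256, 0.967, 0.001, -0.001]
contact_force: [0.5, -0.9, -0.6]
gripper_width: 6.3
```

Request:
drive_tool([
  [[0,0,0,0,0,0.12,255],[0,0,0,0,0,0.12,255],[0,0,0,0,0,0.12,255],[0,0,0,0,0,0.12,255],[0,0,0,0,0,0.12,255],[0,0,0,0,0,0.041,255],[0,0,0,0,0,0,255],[0,0,0,0,0,0,255]],
])

```text
clock: 24.35
position: [506.1, -305.1, 73.4]
ee_rot: [0.058, 0.998, 0.0, -0.001]
contact_force: [0.9, -0.2, -0.5]
gripper_width: 5.9
```

```bash
python3 -c "
from h import *
go(506,-305,14.5,1.454)
import cv2
im=get_image('side')
cv2.imwrite('pics/s5.png',cv2.resize(im[110:190,290:410],(720,480),interpolation=cv2.INTER_CUBIC))
go(506,-305,14.5,1.454)
"
```

```text
t 24.35 p [ 506.1 -305.1   73.4] yang 1.455 tilt 0.0023 tool shift [-0.1  0.  58.9] turn z 0.001 w 5.9 F [ 0.9 -0.2 -0.5]
t 24.4 p [ 506.3 -305.1   73.6] yang 1.455 tilt 0.0017 tool shift [ 0.2  0.1 59.2] turn z 0.001 w 6.0 F [-0.6  0.8  0.1]
```

View pics/s5.png

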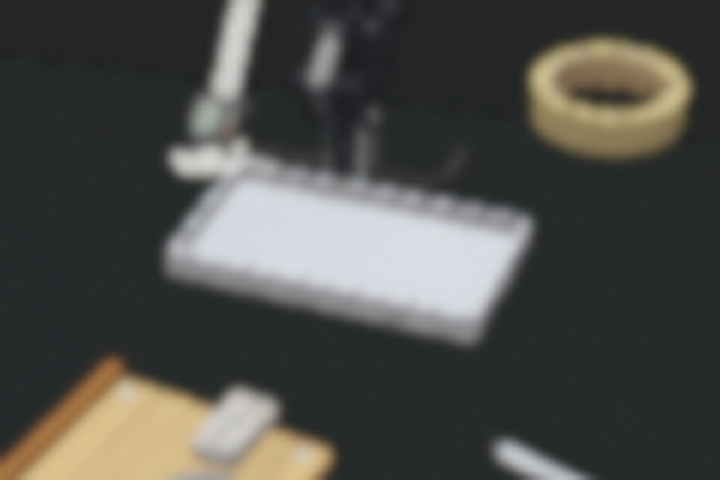

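```bash
python3 -c "
from h import *
S=lambda u,v:((u+.5)/6-.5+290,(v+.5)/6-.5+110)
A=np.array([atz('side',S(*p),16) for p in [(240,162),(535,218),(480,325),(167,250)]]);print(A.round(1),A.mean(0).round(1))
"
```

```text
[[ 592.1 -384.4   16. ]
 [ 403.1 -365.2   16. ]
 [ 415.8 -248.3   16. ]
 [ 608.9 -278.3   16. ]] [ 505. -319.   16.]
```

Request:
drive_tool([
  [[0,0,0.015,0,0,0,255],[0,0,0.02,0,0,0,255],[0,0,0.012,0,0,0,255],[0,0,0.005,0,0,0,255],[0,0,0.002,0,0,0,255],[0,0,0,0,0,0,255],[0,0,0,0,0,0,255]],
])

```text
clock: 24.98
position: [507.6, -305.2, 21.1]
ee_rot: [0.058, 0.998, -0.0, 0.001]
contact_force: [-0.1, -0.4, -1.0]
gripper_width: 6.5
```

Request:
drive_tool([
  [[0,0,0.004,0,0,0,255],[0,0,0.0022,0,0,0,255],[0,0,0,0,0,0,255],[0,0,0,0,0,0,255]],
])

```text
clock: 25.32
position: [507.0, -304.9, 14.3]
ee_rot: [0.058, 0.998, -0.0, 0.0]
contact_force: [0.6, 0.3, -0.8]
gripper_width: 6.5
```

Request:
drive_tool([
  [[0,0,0.001,0,0,0,255],[0,0,0,0,0,0,255],[0,0,0,0,0,0,255]],
])

```text
clock: 25.57
position: [507.2, -305.0, 13.9]
ee_rot: [0.058, 0.998, -0.0, 0.0]
contact_force: [-0.8, 0.9, 4.3]
gripper_width: 6.1
```

Request:
drive_tool([
  [[0,0,0,0,0,0,220],[0,0,0,0,0,0,190],[0,0,0,0,0,0,175],[0,0,0,0,0,0,175],[0,0,0,0,0,0,175],[0,0,-0.01,0,0,0,175],[0,0,-0.03,0,0,0,175],[0,0,-0.03,0,0,0,175]],
])

```text
clock: 26.23
position: [506.0, -304.7, 83.2]
ee_rot: [0.058, 0.998, 0.0, -0.002]
contact_force: [1.1, -0.6, 0.1]
gripper_width: 26.5
```

Request:
drive_tool([
  [[0,0,-0.03,0,0,-0.06,100],[0,0,-0.01,0,0,-0.12,0],[0,0,0,0,0,-0.12,0],[0,0,0,0,0,-0.12,0],[0,0,0,0,0,-0.12,0],[0,0,0,0,0,-0.12,0],[0,0,0,0,0,-0.12,0],[0,0,0,0,0,-0.12,0]],
])

```text
clock: 26.9
position: [507.1, -305.0, 124.1]
ee_rot: [-0.385, 0.923, -0.0, 0.0]
contact_force: [-0.0, 0.3, -0.5]
gripper_width: 85.5
```

Request:
drive_tool([
  [[0,0,0,0,0,-0.12,0],[0,0,0,0,0,-0.12,0],[0,0,0,0,0,-0.12,0],[0,0,0,0,0,-0.12,0],[0,0,0,0,0,-0.12,0],[0,0,0,0,0,-0.04,0],[0,0,0,0,0,0,0],[0,0,0,0,0,0,0]],
])

```text
clock: 27.57
position: [507.1, -305.0, 123.8]
ee_rot: [-0.653, 0.758, -0.0, 0.0]
contact_force: [0.2, -0.9, 0.4]
gripper_width: 85.3
```

```bash
python3 -c "
from h import *
go(541,-17,115,2.878)
"
```

```text
t 27.5667 p [ 507.1 -305.   123.8] yang 2.993 tilt 0.0007 tool shift [-289.8    9.     8.8] turn z 0.115 w 85.3 F [ 0.2 -0.9  0.4]
```

Request:
drive_tool([
  [[0,0,0,0,0,0.115,0],[-0.02,0,0,0,0,0,0],[-0.037,0,0,0,0,0,0],[-0.04,0,0,0,0,0,0],[-0.04,0,0,0,0,0,0],[-0.04,0,0,0,0,0,0],[-0.04,0,0,0,0,0,0],[-0.04,0,0,0,0,0,0]],
])

```text
clock: 28.23
position: [573.8, -54.8, 123.7]
ee_rot: [-0.608, 0.794, -0.0, 0.0]
contact_force: [0.2, -0.9, -0.4]
gripper_width: 85.6
```

Request:
drive_tool([
  [[-0.02,0,0,0,0,0,0],[0,0,0,0,0,0,0],[0,0,0,0,0,0,0]],
])

```text
clock: 28.48
position: [579.0, -36.2, 123.4]
ee_rot: [-0.609, 0.793, -0.0, 0.0]
contact_force: [-0.9, -0.6, 0.1]
gripper_width: 85.5
```

```bash
python3 -c "
from h import *
import cv2
im=get_image('top');s=get_image('side')
cv2.imwrite('pics/t6.png',im);cv2.imwrite('pics/s6.png',s)
r=lambda a:cv2.resize(a,None,fx=6,fy=6,interpolation=cv2.INTER_CUBIC)
cv2.imwrite('pics/c6.png',np.hstack([r(im[170:267,155:225]),r(im[170:267,435:498])]))
cv2.imwrite('pics/d6.png',cv2.resize(s[255:340,230:345],None,fx=6,fy=6,interpolation=cv2.INTER_CUBIC))
go(440.6,283.3,110,2.878)
"
```

```text
t 28.5833 p [578.4 -37.9 123.2] yang 2.879 tilt 0.0005 tool shift [-274.3  216.6   13.3] turn z 0.001 w 85.6 F [ 0.1  0.4 -0.2]
```

View pics/c6.png

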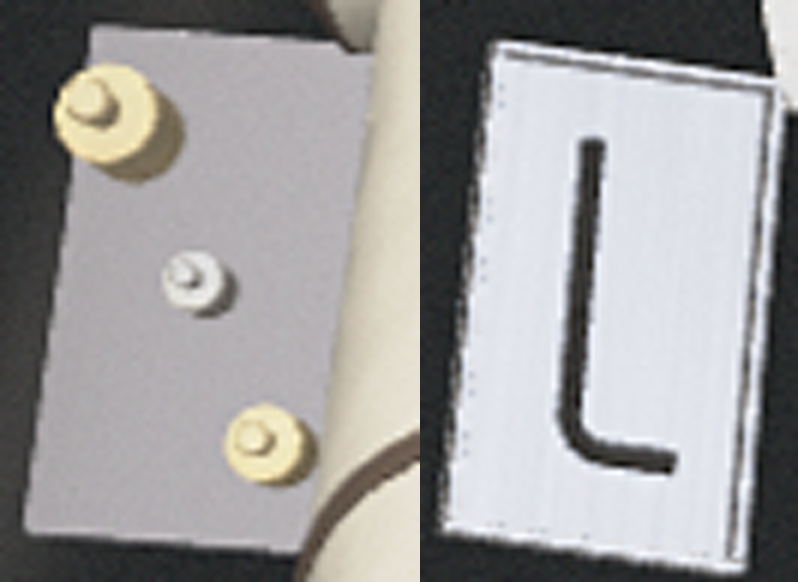

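View pics/d6.png

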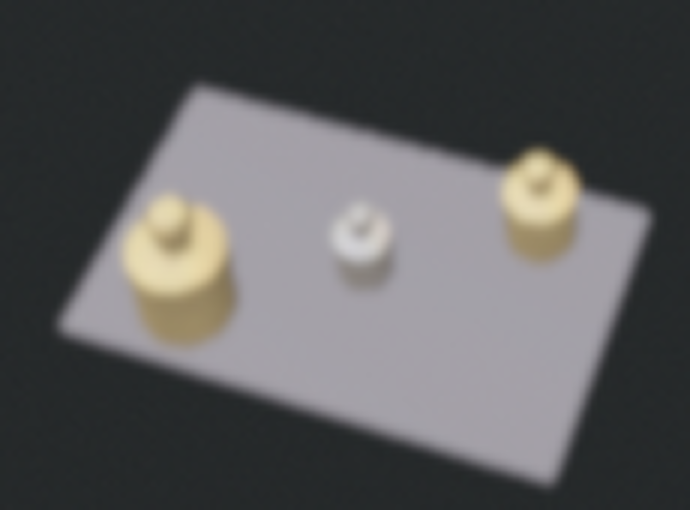

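The left crop and the side view show all three weights upright on the mat. The key lies in the tray, centred and lengthwise, from (592,140) to (570,440). Now I'll return the weights, 200 g first.

Request:
drive_tool([
  [[-0.015,0.012,0,0,0,0,0],[-0.028,0.022,0,0,0,0,0],[-0.0295,0.0233,0,0,0,0,0],[-0.0295,0.0233,0,0,0,0,0],[-0.0295,0.0233,0,0,0,0,0],[-0.0295,0.0233,0,0,0,0,0],[-0.0295,0.0233,0,0,0,0,0],[-0.0295,0.0233,0,0,0,0,0]],
])

```text
clock: 29.25
position: [467.3, 220.1, 123.5]
ee_rot: [-0.608, 0.794, -0.0, 0.0]
contact_force: [0.7, 0.8, 0.9]
gripper_width: 85.4
```

Request:
drive_tool([
  [[-0.0295,0.0233,0,0,0,0,0],[-0.0245,0.0195,0,0,0,0,0],[0,0,0,0,0,0,0],[0,0,0.03,0,0,0,0],[0,0,0,0,0,0,0],[0,0,0,0,0,0,0],[0,0,0,0,0,0,0]],
])

```text
clock: 29.83
position: [441.3, 282.4, 93.8]
ee_rot: [-0.608, 0.794, -0.0, 0.0]
contact_force: [-0.7, -0.1, 0.7]
gripper_width: 85.3
```

```bash
python3 -c "
from h import *
go(439.9,283.0,26,2.875)
"
```

```text
t 29.8333 p [441.3 282.4  93.8] yang 2.878 tilt 0.0004 tool shift [-0.3  1.6 67.8] turn z 0.003 w 85.3 F [-0.7 -0.1  0.7]
```

Request:
drive_tool([
  [[0,0.0013,0.025,0,0,0,0],[0,0,0.025,0,0,0,0],[0,0,0.013,0,0,0,50],[0,0,0.004,0,0,0,90],[0,0,0,0,0,0,115],[0,0,0,0,0,0,130],[0,0,0,0,0,0,140],[0,0,0,0,0,0,150]],
])

```text
clock: 30.5
position: [440.0, 284.3, 27.6]
ee_rot: [-0.609, 0.793, 0.0, 0.001]
contact_force: [-0.4, 0.2, -0.4]
gripper_width: 35.2
```

Request:
drive_tool([
  [[0,0,0,0,0,0,160],[0,0,0,0,0,0,170],[0,0,0,0,0,0,180],[0,0,0,0,0,0,200],[0,0,0,0,0,0,255],[0,0,0,0,0,0,255]],
])

```text
clock: 31.0
position: [439.6, 284.0, 27.2]
ee_rot: [-0.609, 0.793, -0.0, 0.001]
contact_force: [-1.5, -0.5, 6.2]
gripper_width: 24.8
```

Request:
drive_tool([
  [[0,0,-0.005,0,0,0,255],[0,0,-0.01,0,0,0,255],[0,0,-0.02,0,0,0,255],[0,0,-0.025,0,0,0,255],[0,0,0,0,0,0,255],[0,0,0,0,0,0,255]],
])

```text
clock: 31.5
position: [439.7, 284.4, 87.9]
ee_rot: [-0.609, 0.793, 0.001, 0.002]
contact_force: [0.1, -0.5, -2.1]
gripper_width: 24.9
```

```bash
python3 -c "
from h import *
go(529.2,-66.5,32,2.875)
"
```

```text
t 31.5 p [439.7 284.4  87.9] yang 2.879 tilt 0.0037 tool shift [ 315.9 -177.3   55. ] turn z 0.004 w 24.9 F [ 0.1 -0.5 -2.1]
```

Request:
drive_tool([
  [[0.015,-0.008,0,0,0,0,255],[0.03,-0.017,0,0,0,0,255],[0.0325,-0.0183,0,0,0,0,255],[0.0325,-0.0183,0,0,0,0,255],[0.0325,-0.0183,0,0,0,0,255],[0.0325,-0.0183,0,0,0,0,255],[0.0325,-0.0183,0,0,0,0,255],[0.0325,-0.0183,0,0,0,0,255]],
])

```text
clock: 32.17
position: [506.4, 15.0, 85.1]
ee_rot: [-0.609, 0.793, 0.001, -0.001]
contact_force: [1.7, 0.1, -1.9]
gripper_width: 24.9
```

Request:
drive_tool([
  [[0.0325,-0.0183,0,0,0,0,255],[0.028,-0.016,0,0,0,0,255],[0.0145,-0.008,0,0,0,0,255],[0,0,0.02,0,0,0,255],[0,0,0.02,0,0,0,255],[0,0,0,0,0,0,255],[0,0,0,0,0,0,255],[0,0,0,0,0,0,255]],
])

```text
clock: 32.83
position: [528.9, -66.3, 46.4]
ee_rot: [-0.609, 0.793, -0.0, -0.0]
contact_force: [-0.2, -0.3, -2.3]
gripper_width: 24.6
```

```bash
python3 -c "
from h import *
go(528.9,-65.5,33.2,2.875)
"
```

```text
t 32.8333 p [528.9 -66.3  46.4] yang 2.88 tilt 0.0004 tool shift [-0.7  0.2 13.2] turn z 0.005 w 24.6 F [-0.2 -0.3 -2.3]
```

Request:
drive_tool([
  [[0,0,0.007,0,0,0,255],[0,0,0.004,0,0,0,255],[0,0,0.0015,0,0,0,255],[0,0,0.0005,0,0,0,255],[0,0,0,0,0,0,255],[0,0,0,0,0,0,255]],
])

```text
clock: 33.33
position: [529.0, -66.3, 33.4]
ee_rot: [-0.609, 0.793, -0.0, 0.0]
contact_force: [-0.1, 0.9, -1.5]
gripper_width: 24.9
```

Request:
drive_tool([
  [[0,0,0.0006,0,0,0,255],[0,0,0,0,0,0,255]],
])

```text
clock: 33.5
position: [529.0, -66.4, 33.3]
ee_rot: [-0.609, 0.793, -0.0, 0.0]
contact_force: [-1.3, -0.8, 2.8]
gripper_width: 24.5
```

Contact. I'll release, lift and go for the 100 g.

Request:
drive_tool([
  [[0,0,0,0,0,0,150],[0,0,0,0,0,0,110],[0,0,0,0,0,0,80],[0,0,0,0,0,0,40],[0,0,0,0,0,0,0],[0,0,0,0,0,0,0]],
])

```text
clock: 34.0
position: [528.8, -66.4, 32.6]
ee_rot: [-0.609, 0.793, -0.0, -0.0]
contact_force: [-0.4, -0.1, -0.8]
gripper_width: 85.5
```

Request:
drive_tool([
  [[0,0,-0.02,0,0,0,0],[0,0,-0.035,0,0,0,0],[0,0,-0.03,0,0,0,0],[0,0,0,0,0,0,0],[0,0,0,0,0,0,0]],
])

```text
clock: 34.42
position: [530.0, -66.2, 119.6]
ee_rot: [-0.609, 0.793, -0.001, 0.002]
contact_force: [-0.4, 0.6, -0.9]
gripper_width: 85.4
```

```bash
python3 -c "
from h import *
go(501.5,316.0,110,2.875)
"
```

```text
t 34.4167 p [530.  -66.2 119.6] yang 2.88 tilt 0.0049 tool shift [-361.7  126.5    9.8] turn z 0.005 w 85.4 F [-0.4  0.6 -0.9]
```

Request:
drive_tool([
  [[-0.02,0.007,0,0,0,0,0],[-0.035,0.012,0,0,0,0,0],[-0.037,0.013,0,0,0,0,0],[-0.037,0.013,0,0,0,0,0],[-0.037,0.013,0,0,0,0,0],[-0.037,0.013,0,0,0,0,0],[-0.037,0.013,0,0,0,0,0],[-0.037,0.013,0,0,0,0,0]],
])

```text
clock: 35.08
position: [505.5, 227.6, 116.1]
ee_rot: [-0.609, 0.793, 0.0, -0.001]
contact_force: [0.9, 0.4, 0.4]
gripper_width: 85.2
```

Request:
drive_tool([
  [[-0.037,0.013,0,0,0,0,0],[-0.033,0.011,0,0,0,0,0],[-0.015,0.005,0,0,0,0,0],[0,0,0.02,0,0,0,0],[0,0,0.01,0,0,0,0],[0,0,0,0,0,0,0],[0,0,0,0,0,0,0],[0,0,0,0,0,0,0]],
])

```text
clock: 35.75
position: [501.2, 315.0, 87.7]
ee_rot: [-0.608, 0.794, -0.0, -0.0]
contact_force: [-0.3, -0.7, 0.2]
gripper_width: 85.4
```

```bash
python3 -c "
from h import *
go(501.5,316.0,24.5,2.875)
"
```

```text
t 35.75 p [501.2 315.   87.7] yang 2.879 tilt 0.0005 tool shift [-1.1 -0.  63.2] turn z 0.004 w 85.4 F [-0.3 -0.7  0.2]
```

Request:
drive_tool([
  [[-0.0005,0,0.025,0,0,0,0],[0,0,0.022,0,0,0,60],[0,0,0.012,0,0,0,100],[0,0,0.004,0,0,0,120],[0,0,0,0,0,0,140],[0,0,0,0,0,0,155],[0,0,0,0,0,0,165],[0,0,0,0,0,0,175]],
])

```text
clock: 36.42
position: [501.6, 316.9, 26.0]
ee_rot: [-0.609, 0.793, 0.0, 0.001]
contact_force: [-0.1, -1.1, -0.3]
gripper_width: 26.6
```

Request:
drive_tool([
  [[0,0,0,0,0,0,185],[0,0,0,0,0,0,195],[0,0,0,0,0,0,210],[0,0,0,0,0,0,255],[0,0,0,0,0,0,255]],
])

```text
clock: 36.83
position: [501.3, 316.8, 25.8]
ee_rot: [-0.609, 0.793, -0.0, 0.001]
contact_force: [-2.2, -1.0, 6.2]
gripper_width: 18.0
```

Request:
drive_tool([
  [[0,0,-0.005,0,0,0,255],[0,0,-0.01,0,0,0,255],[0,0,-0.02,0,0,0,255],[0,0,-0.025,0,0,0,255],[0,0,0,0,0,0,255],[0,0,0,0,0,0,255]],
])

```text
clock: 37.33
position: [501.6, 317.1, 86.7]
ee_rot: [-0.609, 0.793, 0.0, 0.002]
contact_force: [-0.3, -0.2, -0.9]
gripper_width: 17.4
```

```bash
python3 -c "
from h import *
go(541,-17,31,2.875)
"
```

```text
t 37.3333 p [501.6 317.1  86.7] yang 2.88 tilt 0.0041 tool shift [ 312.7 -124.5   54.7] turn z 0.005 w 17.4 F [-0.3 -0.2 -0.9]
```

Request:
drive_tool([
  [[0.015,-0.006,0,0,0,0,255],[0.03,-0.012,0,0,0,0,255],[0.0325,-0.013,0,0,0,0,255],[0.0325,-0.013,0,0,0,0,255],[0.0325,-0.013,0,0,0,0,255],[0.0325,-0.013,0,0,0,0,255],[0.0325,-0.013,0,0,0,0,255],[0.0325,-0.013,0,0,0,0,255]],
])

```text
clock: 38.0
position: [530.1, 57.0, 83.5]
ee_rot: [-0.609, 0.794, 0.001, -0.001]
contact_force: [-0.3, 0.1, -0.9]
gripper_width: 17.5
```

Request:
drive_tool([
  [[0.0325,-0.013,0,0,0,0,255],[0.028,-0.011,0,0,0,0,255],[0.0115,-0.0045,0,0,0,0,255],[0,0,0.02,0,0,0,255],[0,0,0.02,0,0,0,255],[0,0,0,0,0,0,255],[0,0,0,0,0,0,255],[0,0,0,0,0,0,255]],
])

```text
clock: 38.67
position: [540.6, -17.1, 44.9]
ee_rot: [-0.609, 0.793, -0.0, -0.0]
contact_force: [-0.0, 0.6, -1.3]
gripper_width: 17.8
```

```bash
python3 -c "
from h import *
go(541,-16.2,31.8,2.875)
"
```

```text
t 38.6667 p [540.6 -17.1  44.9] yang 2.88 tilt 0.0003 tool shift [-1.  -0.2 13.1] turn z 0.005 w 17.8 F [-0.   0.6 -1.3]
```

Request:
drive_tool([
  [[-0.0005,0,0.007,0,0,0,255],[0,0,0.004,0,0,0,255],[0,0,0.0015,0,0,0,255],[0,0,0.0005,0,0,0,255],[0,0,0,0,0,0,255],[0,0,0,0,0,0,255]],
])

```text
clock: 39.17
position: [540.5, -16.6, 31.9]
ee_rot: [-0.609, 0.793, 0.0, 0.0]
contact_force: [-1.2, 1.3, 1.7]
gripper_width: 18.1
```

Request:
drive_tool([
  [[0,0,0.0006,0,0,0,255],[0,0,0,0,0,0,255]],
])

```text
clock: 39.33
position: [540.5, -16.6, 31.8]
ee_rot: [-0.609, 0.793, -0.0, 0.0]
contact_force: [-2.5, 1.4, 5.7]
gripper_width: 18.0
```

Request:
drive_tool([
  [[0,0,0,0,0,0,160],[0,0,0,0,0,0,120],[0,0,0,0,0,0,80],[0,0,0,0,0,0,40],[0,0,0,0,0,0,0],[0,0,0,0,0,0,0]],
])

```text
clock: 39.83
position: [540.6, -16.8, 30.9]
ee_rot: [-0.609, 0.793, -0.0, -0.0]
contact_force: [-0.3, 0.1, 0.7]
gripper_width: 85.1
```

Request:
drive_tool([
  [[0,0,-0.02,0,0,0,0],[0,0,-0.035,0,0,0,0],[0,0,-0.035,0,0,0,0],[0,0,0,0,0,0,0],[0,0,0,0,0,0,0]],
])

```text
clock: 40.25
position: [541.9, -16.4, 123.4]
ee_rot: [-0.609, 0.793, -0.001, 0.003]
contact_force: [-0.2, 0.1, -0.2]
gripper_width: 85.3
```

```bash
python3 -c "
from h import *
go(562.3,349.3,110,2.875)
"
```

```text
t 40.25 p [541.9 -16.4 123.4] yang 2.88 tilt 0.0057 tool shift [-358.5   75.1   14. ] turn z 0.005 w 85.3 F [-0.2  0.1 -0.2]
```

Request:
drive_tool([
  [[-0.02,0.004,0,0,0,0,0],[-0.037,0.008,0,0,0,0,0],[-0.04,0.008,0,0,0,0,0],[-0.04,0.008,0,0,0,0,0],[-0.04,0.008,0,0,0,0,0],[-0.04,0.008,0,0,0,0,0],[-0.04,0.008,0,0,0,0,0],[-0.04,0.008,0,0,0,0,0]],
])

```text
clock: 40.92
position: [558.5, 287.1, 119.3]
ee_rot: [-0.609, 0.793, 0.0, -0.001]
contact_force: [0.4, -1.4, 0.4]
gripper_width: 85.1
```

Request:
drive_tool([
  [[-0.037,0.008,0,0,0,0,0],[-0.024,0.007,0,0,0,0,0],[0,0,0,0,0,0,0],[0,0,0.02,0,0,0,0],[0,0,0,0,0,0,0],[0,0,0,0,0,0,0],[0,0,0,0,0,0,0]],
])

```text
clock: 41.5
position: [560.8, 347.6, 100.7]
ee_rot: [-0.608, 0.794, -0.0, -0.001]
contact_force: [-0.2, -0.6, 0.1]
gripper_width: 85.3
```

```bash
python3 -c "
from h import *
go(562.3,349.3,25,2.875)
"
```

```text
t 41.5 p [560.8 347.6 100.7] yang 2.879 tilt 0.0014 tool shift [-2.2 -1.  75.7] turn z 0.004 w 85.3 F [-0.2 -0.6  0.1]
```

Request:
drive_tool([
  [[-0.0015,-0.0008,0.025,0,0,0,0],[0,0,0.025,0,0,0,0],[0,0,0.018,0,0,0,0],[0,0,0.007,0,0,0,30],[0,0,0,0,0,0,60],[0,0,0,0,0,0,80],[0,0,0,0,0,0,90]],
])

```text
clock: 42.08
position: [563.1, 350.3, 27.9]
ee_rot: [-0.609, 0.793, 0.0, 0.002]
contact_force: [0.4, 0.3, 0.4]
gripper_width: 55.3
```

```bash
python3 -c "
from h import *
go(562.3,349.3,25,2.875)
"
```

```text
t 42.0833 p [563.1 350.3  27.9] yang 2.88 tilt 0.0033 tool shift [1.2 0.5 2.9] turn z 0.005 w 55.3 F [0.4 0.3 0.4]
```

Request:
drive_tool([
  [[0,0,0,0,0,0,110],[0,0,0,0,0,0,120],[0,0,0,0,0,0,130],[0,0,0,0,0,0,140],[0,0,0,0,0,0,150],[0,0,0,0,0,0,170],[0,0,0,0,0,0,255],[0,0,0,0,0,0,255]],
])

```text
clock: 42.75
position: [562.5, 349.8, 27.0]
ee_rot: [-0.609, 0.793, -0.0, 0.001]
contact_force: [-0.1, -1.1, 4.9]
gripper_width: 35.7
```

Request:
drive_tool([
  [[0,0,-0.005,0,0,0,255],[0,0,-0.01,0,0,0,255],[0,0,-0.02,0,0,0,255],[0,0,-0.025,0,0,0,255],[0,0,0,0,0,0,255],[0,0,0,0,0,0,255]],
])

```text
clock: 43.25
position: [562.0, 350.2, 86.6]
ee_rot: [-0.609, 0.794, 0.001, 0.001]
contact_force: [0.1, 0.4, -6.6]
gripper_width: 35.5
```

```bash
python3 -c "
from h import *
go(554.8,29.3,85,2.875)
"
```

```text
t 43.25 p [562.  350.2  86.6] yang 2.879 tilt 0.0024 tool shift [311.8 -76.3   0.9] turn z 0.004 w 35.5 F [ 0.1  0.4 -6.6]
```

Request:
drive_tool([
  [[0.015,-0.004,0,0,0,0,255],[0.03,-0.007,0,0,0,0,255],[0.0325,-0.008,0,0,0,0,255],[0.0325,-0.008,0,0,0,0,255],[0.0325,-0.008,0,0,0,0,255],[0.0325,-0.008,0,0,0,0,255],[0.0325,-0.008,0,0,0,0,255],[0.0325,-0.008,0,0,0,0,255]],
])

```text
clock: 43.92
position: [554.5, 100.0, 83.8]
ee_rot: [-0.608, 0.794, 0.001, -0.002]
contact_force: [1.2, -0.5, -5.0]
gripper_width: 35.3
```

Request:
drive_tool([
  [[0.0325,-0.008,0,0,0,0,255],[0.028,-0.006,0,0,0,0,255],[0.011,-0.003,0,0,0,0,255],[0,0,0.02,0,0,0,255],[0,0,0.02,0,0,0,255],[0,0,0,0,0,0,255],[0,0,0,0,0,0,255],[0,0,0,0,0,0,255]],
])

```text
clock: 44.58
position: [554.8, 29.3, 46.0]
ee_rot: [-0.609, 0.793, -0.0, -0.0]
contact_force: [1.3, -0.3, -5.9]
gripper_width: 35.4
```

```bash
python3 -c "
from h import *
go(554.8,29.5,33,2.875)
"
```

```text
t 44.5833 p [554.8  29.3  46. ] yang 2.88 tilt 0.0005 tool shift [-0.2  0.1 13. ] turn z 0.005 w 35.4 F [ 1.3 -0.3 -5.9]
```

Request:
drive_tool([
  [[0,0,0.007,0,0,0,255],[0,0,0.004,0,0,0,255],[0,0,0.0015,0,0,0,255],[0,0,0.0005,0,0,0,255],[0,0,0,0,0,0,255],[0,0,0,0,0,0,255]],
])

```text
clock: 45.08
position: [554.9, 29.3, 33.2]
ee_rot: [-0.609, 0.793, -0.0, 0.0]
contact_force: [0.2, -0.7, -4.9]
gripper_width: 35.6
```

Request:
drive_tool([
  [[0,0,0.0006,0,0,0,255],[0,0,0,0,0,0,255]],
])

```text
clock: 45.25
position: [555.0, 29.2, 33.0]
ee_rot: [-0.609, 0.793, -0.0, 0.0]
contact_force: [-2.2, 0.7, -0.1]
gripper_width: 35.6
```

Its weight has come off the gripper. I'll release, lift clear and back away so I can look.

Request:
drive_tool([
  [[0,0,0,0,0,0,130],[0,0,0,0,0,0,100],[0,0,0,0,0,0,70],[0,0,0,0,0,0,30],[0,0,0,0,0,0,0],[0,0,0,0,0,0,0]],
])

```text
clock: 45.75
position: [554.9, 29.2, 32.6]
ee_rot: [-0.609, 0.793, -0.0, 0.0]
contact_force: [-0.4, 0.6, 0.2]
gripper_width: 85.6
```

Request:
drive_tool([
  [[0,0,-0.02,0,0,0,0],[0,0,-0.035,0,0,0,0],[0,0,-0.035,0,0,0,0],[-0.03,0.02,-0.01,0,0,0,0],[-0.035,0.02,0,0,0,0,0],[-0.035,0.02,0,0,0,0,0],[-0.035,0.02,0,0,0,0,0],[-0.035,0.02,0,0,0,0,0]],
])

```text
clock: 46.42
position: [501.4, 220.8, 132.9]
ee_rot: [-0.609, 0.794, 0.0, 0.0]
contact_force: [1.1, -0.4, -0.4]
gripper_width: 85.3
```

Request:
drive_tool([
  [[-0.03,0,0,0,0,0,0],[-0.02,0,0,0,0,0,0],[0,0,0,0,0,0,0],[0,0,0,0,0,0,0],[0,0,0,0,0,0,0]],
])

```text
clock: 46.83
position: [514.6, 266.9, 132.1]
ee_rot: [-0.609, 0.794, 0.0, -0.001]
contact_force: [-0.0, -0.3, -0.5]
gripper_width: 85.3
```

```bash
python3 -c "
from h import *
import cv2
t=get_image('top');s=get_image('side')
cv2.imwrite('pics/t7.png',t);cv2.imwrite('pics/s7.png',s)
a=cv2.resize(t[140:240,270:404],(798,596),interpolation=cv2.INTER_CUBIC)
cv2.imwrite('pics/c7.png',a)
cv2.imwrite('pics/d7.png',cv2.resize(s[120:240,255:395],(700,600),interpolation=cv2.INTER_CUBIC))
go(554,29,33,2.875)
"
```

```text
t 46.9333 p [514.8 266.3 132.3] yang 2.878 tilt 0.0007 tool shift [218.9 -99.6  99.4] turn z 0.003 w 85.4 F [ 0.2 -1.1 -0.3]
```

View pics/c7.png

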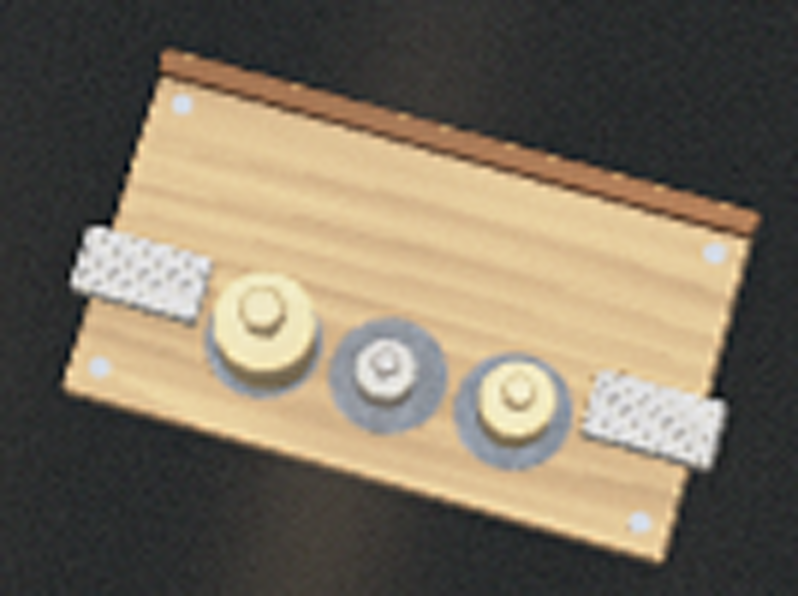

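View pics/d7.png

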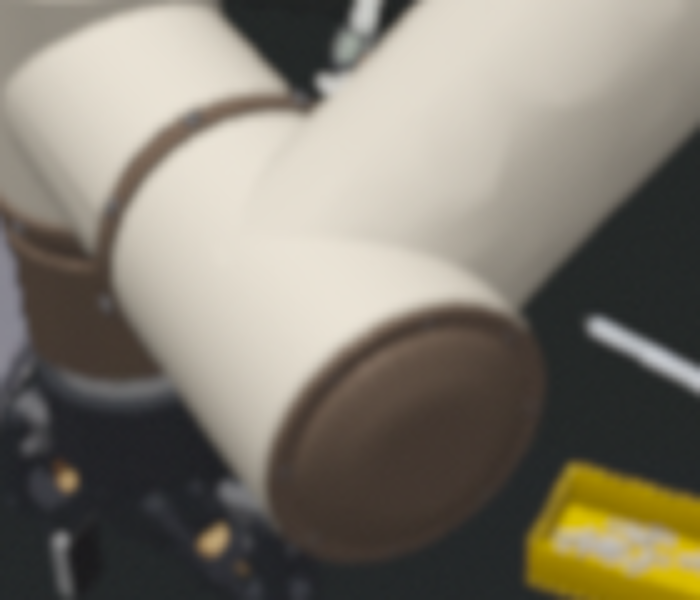

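The knobs are at (263,310), (386,360) and (518,391) in the top crop, the same pixels as at the start, all upright on their discs. The side view is blocked by the arm and shows neither the weights nor the key. I'll hand in.

```bash
python3 -c "
from bench import *
job_done()
print(read_state()['contact_force'].round(1))"
```

```text
the job is handed in; nothing more can be done
the job is handed in; nothing more can be done
```

I moved the three weights upright to the mat, laid the key lengthwise in the tray, then put each weight back on its own felt disc. The job was handed in at about 47 s of the 134 s allowed.

- **Weights:** In the last top view all three stand upright on their discs, with their knobs within about 1 px in the enlarged crop of where they started (under 1 mm).
- **Key:** It lay flat and lengthwise near the tray's middle in the picture taken just after I released it. I estimate its centre was about 5 mm off the tray's along the short side. I did not look at the tray again after that.
- **Checks that failed or disagreed:**
  - The last side view was blocked by the arm, so the final placing was confirmed from the top view only.
  - The finger opening read 2–4 mm below the stated sizes on every grip. It did so on every grip, so I took it as an offset in the reading.

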